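# Open the steel sample jar

## Robot

A 7-joint arm with a two-finger parallel gripper is mounted at the origin on a cart in front of the work surface, level with it; the furniture and walls round the work are solid. World frame = base frame: x ahead of the robot, y to its left, z up, the work surface at z = 0. Lengths are in mm, angles in degrees, forces in N, time in s.
With the tool pointing down it reaches from about 425 to 1025 mm from the base axis. Payload 9.4 kg.
Tool frame: the origin (TCP) lies at the very end of the fingers, on their centre line; the grasp point (between the pads) lies 19 mm behind it; y points along the fingers, x is the direction in which the jaws open and shut, and the axes are right-handed (so a half turn about y gives the same grasp; the last joint's range is limited). The gripper opens to 93 mm and grips with 3 to 60 N. Pads are 15 mm wide; open, the fingers measure 128 mm over their backs; the gripper's body (75 mm by 188 mm) begins 65 mm behind the grasp point.
Start: joints at [-81.515, 34.337, -0.143, 91.639, 0.103, 54.024, -4.572], TCP at [161.616, 706.756, 218.618] pointing down, gripper open.
Joint ranges: [-147.43, 147.43], [-19.82, 112.94], [-74.19, 73.91], [6.32, 146.72], [-59.91, 239.91], [6.04, 106.73], [-150.56, 150.56]. Speed limits (degrees/s): [127.2, 127.2, 172.46, 172.46, 180, 180, 180].

## Interface

Orientations are given as [roll, pitch, yaw] about the fixed x, y, z axes, in that order (R = Rz(yaw) Ry(pitch) Rx(roll)).
In Python, from workcell import bot, viewer gives the robot as it stands.
- The arm moves only by the tool servo_tool, never from a script. Its argument "increments" is a list of rows, each a list of 2 entries, a list of its own where there are three numbers: the shift along the world's x, y, z in m, then the turn, a rotation vector about the world's x, y, z in rad. In form: [[[dx, dy, dz], [wx, wy, wz]], ...]. A call has exactly 8 rows; each row is the pose to reach, as a shift and turn from the pose commanded when the call began; what a row does not reach only later rows make up. A row lasts 1/10 s, in which the tool goes at most 50 mm and 8.59 degrees, less where a joint would pass 70% of its speed; a pose out of reach is approached as far as the arm can. A call with a gripper value outside its range is refused whole. "fingers" is the finger opening in m, from 0 to 0.093, set as the call begins (left out, the last holds). The fingers move at their own pace and stop on an object; the grip force is fixed at half the most. Time passes only in rows, so rows that repeat a pose let the fingers close, or fill a call up. It gives the time, the measured TCP pose, the force and the opening at its end, in the units of the state.
- bot.sense(): the state, without advancing time (a new reading comes with each control period).
- viewer.camera(name): name is "side" or "top" or "wrist"; returns a dict with "image" (400x640x3 uint8, blue, green, red), "fx", "fy", "cx", "cy" (pixels), "extrinsics" (4x4, takes a point from world to camera coordinates). Camera axes: x right, y down, z forward; pixel columns grow to the right and rows downward; lengths in mm; the calibration is good to about 2 mm. A picture is of the moment at which its call begins. There is no depth.
- bot.hand_in(): hands the job in, once; it reports no verdict.
The state is a dict: "time_s": time; "q": joint angles; "joint_vel": joint speeds; "tau": joint torques, N m; "ee_pos": TCP position; "orientation": TCP orientation; "force": force on the tool from outside, world axes, zero at the start; "torque": the same for the moment, N m; "grip_width": finger opening in mm.
Only numpy, scipy, OpenCV 4.12 (cv2) and the standard library are available. Lean on these libraries where they do the work, as an engineer would, in place of code of your own. Each camera call takes 0.05 s, during which the arm holds its last target.

## Task

Take the loose lid off the stainless-steel jar by its black knob, lifting it straight up, and lower it, knob up, onto the middle of the white foam pad; do not drop it. Leave the steel jar standing upright where it is, and leave the white jar alone with its lid on.

Things in the scene. Friction and masses are not known exactly. Their poses are not given: they have to be found in the camera images.
- steel_knob (a point): Centre (half-way up) of the black knob of the stainless-steel lid: upright cylinder 20 mm across, 34 mm high, its foot in a flange 28 mm wide, 3 mm high, on the lid's plate, whose top is 17 mm below this point. Plate 84 mm across, 4 mm thick; under it a boss 63 mm across, 6 mm deep sits loosely in the jar's mouth, its bottom 27 mm below this point. About 0.15 kg, not fastened. z up along the knob.
- steel_jar: round stainless-steel jar, 74 mm in diameter and 80 mm high, wall 3 mm, about 0.8 kg, standing free on the worktop, with small sample vials inside. Origin at the centre of its underside, z up. With the lid on, the knob's centre is 101 mm above the origin.
- foam_pad: flat white foam pad, 90 x 125 mm (its x and y) and 12 mm thick, fixed to the worktop. Origin at the centre of its underside, z up. With the lid lying on the pad, the knob's centre is 39 mm above this origin.
- white_knob (a point): centre of the black knob of the white ceramic jar's lid, a bystander: jar and lid are of the same shape and size as the steel ones, but white. Leave both alone. z axis up.
There are look-alikes about, which are no part of the job. Leave any green look-alike of the part that bears steel_knob alone.

How it is judged (in metres and radians):
On the way, in this order (a step that is already met when the one before it is completed fails the run):
1. the steel lid is lifted clear of its jar, held by the knob (z of steel_knob in the frame of steel_jar above 0.116 m and distance between the grasp point and steel_knob below 0.05 m), for 0.1 s.
2. the lid is brought down onto the pad with the hand still at its knob (z of steel_knob in the frame of foam_pad below 0.05 m and horizontal distance between steel_knob and foam_pad below 0.025 m and distance between the grasp point and steel_knob below 0.05 m), for 0.1 s.
At the end, for the whole second after the job is handed in: The steel lid lies level (0.1 rad), knob up, on the foam pad, within 25 mm of its centre, knob's centre 34 to 44 mm above the pad's origin; the steel jar stands upright (0.1 rad) within 30 mm of where it was; the white jar's knob is within 20 mm of where it was (horizontal distance between steel_knob and foam_pad below 0.025 m and z of steel_knob in the frame of foam_pad between 0.034 and 0.044 m and angle between each of steel_knob, steel_jar's own z axis and vertical below 0.1 rad and distance of steel_jar from where it was at the start of the episode below 0.03 m and distance of white_knob from where it was at the start of the episode below 0.02 m); the robot touches nothing.
It fails at once if the white jar or its lid is disturbed (its knob moves more than 20 mm) (distance of white_knob from where it was at the start of the episode above 0.02 m).
It fails at once if the steel jar is tipped by more than 0.3 rad or shoved more than 30 mm (angle between steel_jar's own z axis and vertical above 0.3 rad or distance of steel_jar from where it was at the start of the episode above 0.03 m).
It also fails if it takes over 42 s, if anything falls off the work surface, if the arm or the gripper's body presses on something with over 40 N, if the wrist force passes 120 N, or if a joint passes its speed limit or range.

## Working session

There is one attempt and no reset: what is moved stays moved. The work goes in short steps, Python scripts to look and compute and a tool call to move; the robot and the scene stay as the last step left them, time stands still between calls to the robot, and variables do not carry over. Pictures are saved under pics/ and viewed, and the job is handed in when it is done.

Besides the shell and the picture viewer there is one more tool, called after ">>>" as name([rows], argument=value, ...), one row to a line, values as JSON. servo_tool: Moves the arm, as the interface text tells. Its arguments: {"type":"object","properties":{"increments":{"type":"array"},"fingers":{"type":"number"}},"required":["increments"]}

```bash
mkdir -p pics; ls; cat > h.py <<'E'
from workcell import bot, viewer
import cv2, numpy as np, pickle
def snap(n,tag):
    c=viewer.camera(n); cv2.imwrite(f'pics/{n}_{tag}.png',np.array(c['image'])); pickle.dump({k:np.array(v) for k,v in c.items()},open(f'{n}_{tag}.pkl','wb')); return c
def load(n,tag): return pickle.load(open(f'{n}_{tag}.pkl','rb'))
def ray(c,u,v,z):
    E=np.array(c['extrinsics']);R=E[:3,:3];t=E[:3,3];o=-R.T@t
    d=R.T@np.array([(u-c['cx'])/c['fx'],(v-c['cy'])/c['fy'],1.]);return o+d*(z-o[2])/d[2]
def proj(c,p):
    E=np.array(c['extrinsics']);q=E[:3,:3]@np.array(p)+E[:3,3];return q[0]/q[2]*c['fx']+c['cx'],q[1]/q[2]*c['fy']+c['cy']
def crop(n,tag,x,y,w,h,s):
    im=cv2.imread(f'pics/{n}_{tag}.png')[y:y+h,x:x+w];cv2.imwrite(f'pics/{n}_{tag}_c{x}_{y}.png',cv2.resize(im,None,fx=s,fy=s,interpolation=cv2.INTER_CUBIC))
E
python3 - <<'E'
from h import *
for n in ('top','side','wrist'):
    c=snap(n,'a'); E=np.array(c['extrinsics']); print(n,c['fx'],c['cx'],c['cy'],(-E[:3,:3].T@E[:3,3]).round(),E[2,:3].round(2))
s=bot.sense(); print(s['time_s'],s['ee_pos'],s['orientation'],s['grip_width'],s['force'])
E
```

```text
pics
top 403.6170327823728 325.79233788170586 201.37988411449396 [ 4.630e+02 -1.000e+00  1.065e+03] [ 0.15 -0.01 -0.99]
side 362.71647640290587 315.5969924178369 191.08338976224482 [306. 630. 551.] [ 0.35 -0.76 -0.54]
wrist 305.26010783266076 321.5754184214015 197.90598935972835 [ 84. 725. 385.] [ 0.28 -0.07 -0.96]
0.15 [161.53310048 706.40610709 217.95591437] [-9.00070276e+01  6.75425116e-02  7.71257380e+01] 92.70112355851683 [-0.18448909  0.32439724  0.20966126]
```

View pics/top_a.png

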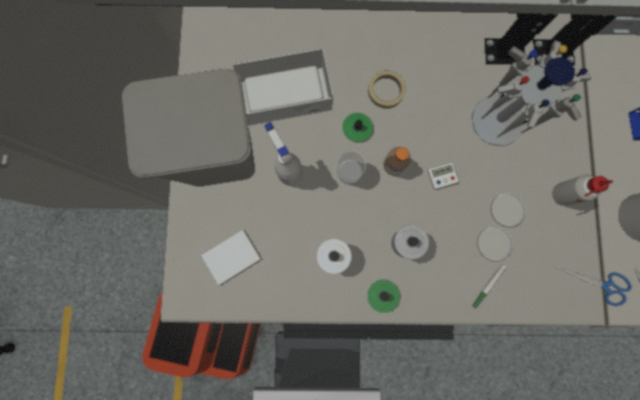

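View pics/side_a.png

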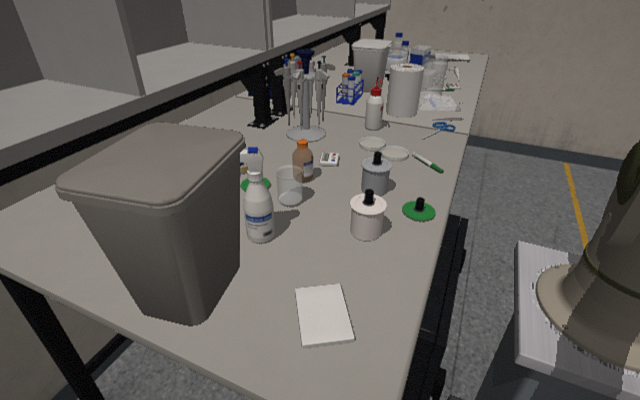

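View pics/wrist_a.png

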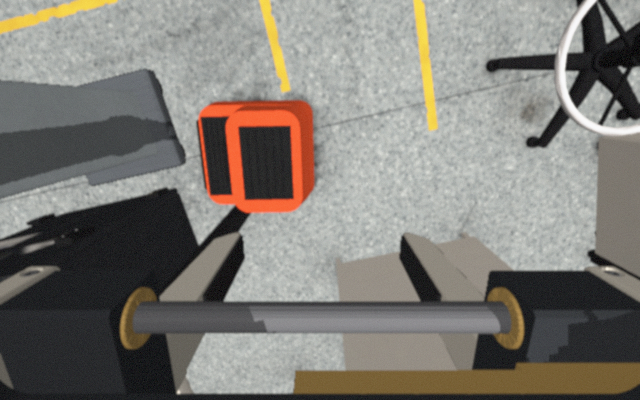

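```bash
python3 - <<'E'
from h import *
crop('top','a',190,200,270,120,2.9); crop('side','a',280,140,170,220,2.7)
E
```

```text
(no output)
```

View pics/top_a_c190_200.png

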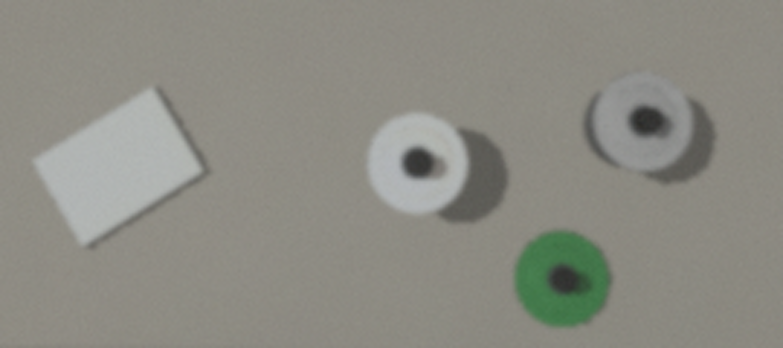

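View pics/side_a_c280_140.png

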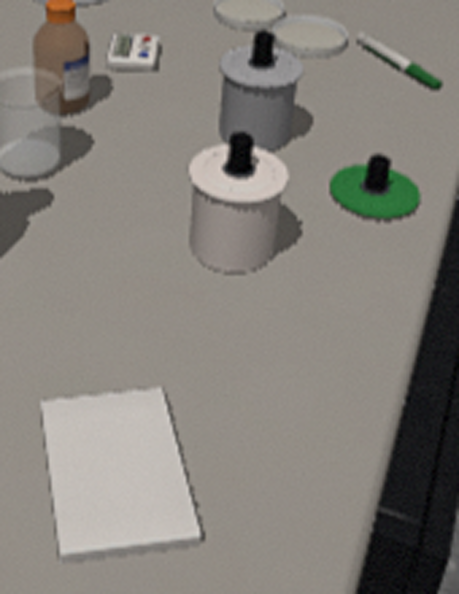

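```bash
python3 - <<'E'
from h import *
t=load('top','a');s=load('side','a')
T=lambda x,y,z:ray(t,190+x/2.9,200+y/2.9,z)[:2].round(1)
S=lambda x,y,z:ray(s,280+x/2.7,140+y/2.7,z)[:2].round(1)
print('steel plate',T(642,121,84),S(261,66,84),'knobtop',T(646,116,118),S(264,36,118))
print('white plate',T(418,163,84),S(239,171,84),'knobtop',T(418,161,118),S(241,138,118))
print('green',T(563,280,4),S(375,191,4))
P=np.array([T(*p,12) for p in [(154,87),(33,161),(85,246),(207,170)]]);print(P,P.mean(0))
Q=np.array([S(*p,12) for p in [(40,400),(163,388),(202,538),(60,553)]]);print(Q,Q.mean(0))
for A in(P,Q):print([np.linalg.norm(A[i]-A[i-1]).round() for i in range(4)])
for n,u,v in(('beaker',350,168),('bottle',288,168),('brown',400,155),('beaker2',385,90),('bin',248,160)):
  print(n,ray(t,u,v,100)[:2].round())
print(ray(t,355,160,80),ray(t,247,160,300),ray(t,277,140,150))
E
```

```text
steel plate [ 517.1 -225.2] [ 516.6 -218.4] knobtop [ 519.3 -220.7] [ 516.4 -217. ]
white plate [479.8 -37.7] [480.1 -33.2] knobtop [480.8 -36.4] [480.5 -31.1]
green [ 379.9 -170.4] [ 381.9 -168.9]
[[545.6 197.2]
 [478.4 301.3]
 [405.  251.5]
 [472.5 147.1]] [475.375 224.275]
[[547.8 201.9]
 [471.8 154.2]
 [404.4 259.2]
 [480.  305.5]] [476.  230.2]
[np.float64(89.0), np.float64(124.0), np.float64(89.0), np.float64(124.0)]
[np.float64(124.0), np.float64(90.0), np.float64(125.0), np.float64(89.0)]
beaker [694. -74.]
bottle [692.  78.]
brown [ 729. -198.]
beaker2 [ 898. -162.]
bin [710. 176.]
[719.91798885 -88.03979169  80.        ] [659.02607524 141.2697648  300.        ] [746.73847464 101.16695535 150.        ]
```

```bash
python3 - <<'E'
from h import *
t=load('top','a');s=load('side','a')
for z in(200,250,300,350):
  print(z,[ray(t,*p,z)[:2].round() for p in((135,175),(250,160),(237,70))],[ray(s,*p,z)[:2].round() for p in((180,205),(243,140),(55,190))])
print([ray(s,*p,0)[:2].round() for p in((180,320),(240,265))],[ray(t,*p,0)[:2].round() for p in((172,180),(252,182))])
for z in (0,): print('corners tabletop', ray(t,162,322,0), ray(t,605,325,0))
E
```

```text
200 [array([647., 401.]), array([685., 153.]), array([894., 191.])] [array([724., 270.]), array([776.,   8.]), array([962., 327.])]
250 [array([636., 378.]), array([672., 144.]), array([869., 180.])] [array([665., 321.]), array([709.,  96.]), array([868., 370.])]
300 [array([626., 354.]), array([659., 135.]), array([844., 169.])] [array([605., 372.]), array([642., 185.]), array([775., 413.])]
350 [array([615., 331.]), array([646., 127.]), array([819., 158.])] [array([546., 423.]), array([576., 273.]), array([682., 457.])]
[array([707., 346.]), array([689., 184.])] [array([678., 395.]), array([676., 181.])]
corners tabletop [310.32798593 394.27687043   0.        ] [ 314.26060866 -741.3926107     0.        ]
```

The candidates for the knob in the top view are:
- steel (411,242)
- white (334,257)
- green (384,295)
- green (358,127)

I choose the grey one at (411,242). It has a metallic body and lid, and the close crops from both views confirm it. The pad is at (231,257). Its sides measure 89 x 124 mm, which matches the description. I'll move over now, keeping inside the bin's rim.

>>> servo_tool([
  [[0.0275,-0.036,0.0],[0,0,-0.0625]],
  [[0.055,-0.072,0.0],[0,0,-0.125]],
  [[0.0825,-0.107,0.0],[0,0,-0.1875]],
  [[0.11,-0.143,0],[0,0,-0.25]],
  [[0.1375,-0.179,0],[0,0,-0.3125]],
  [[0.165,-0.215,0],[0,0,-0.375]],
  [[0.1925,-0.25,0],[0,0,-0.4375]],
  [[0.22,-0.286,0],[0,0,-0.5]],
])

```text
time_s: 0.95
ee_pos: [382.4, 419.3, 218.6]
orientation: [-90.0, -0.0, 48.3]
force: [0.4, 0.0, -0.2]
grip_width: 93.2
```

>>> servo_tool([
  [[0.012,-0.046,0.0],[0,0,-0.075]],
  [[0.024,-0.092,0.0],[0,0,-0.15]],
  [[0.036,-0.138,0.0],[0,0,-0.225]],
  [[0.048,-0.184,0],[0,0,-0.3]],
  [[0.06,-0.23,0],[0,0,-0.375]],
  [[0.072,-0.276,0],[0,0,-0.45]],
  [[0.084,-0.322,0],[0,0,-0.525]],
  [[0.096,-0.368,0],[0,0,-0.6]],
])

```text
time_s: 1.75
ee_pos: [477.7, 51.0, 218.7]
orientation: [-90.0, -0.0, 13.9]
force: [1.4, 1.3, -0.6]
grip_width: 92.9
```

>>> servo_tool([
  [[0.006,-0.039,0.0],[0,0,-0.092]],
  [[0.012,-0.078,0.0],[0,0,-0.184]],
  [[0.018,-0.117,0.0],[0,0,-0.276]],
  [[0.024,-0.156,0],[0,0,-0.368]],
  [[0.03,-0.195,0],[0,0,-0.46]],
  [[0.036,-0.234,0],[0,0,-0.552]],
  [[0.039,-0.272,0],[0,0,-0.64]],
  [[0.039,-0.272,0],[0,0,-0.64]],
])

```text
time_s: 2.55
ee_pos: [516.3, -224.7, 218.9]
orientation: [-90.2, -0.1, -23.1]
force: [0.2, 0.8, 0.6]
grip_width: 93.2
```

```bash
python3 - <<'E'
from h import *
for n in('wrist','side','top'):snap(n,'b')
print(bot.sense()['ee_pos'])
crop('side','b',300,80,160,150,4); crop('top','b',340,180,160,130,4)
c=load('wrist','b');E=c['extrinsics'];print((-E[:3,:3].T@E[:3,3]).round(),[proj(c,(517,-221,z)) for z in (84,118)])
E
```

```text
[ 516.32254332 -218.51619102  218.27127392]
[ 548. -150.  386.] [(np.float64(319.99891209506126), np.float64(184.6770165166378)), (np.float64(319.90092901664593), np.float64(193.89226276882164))]
```

View pics/wrist_b.png

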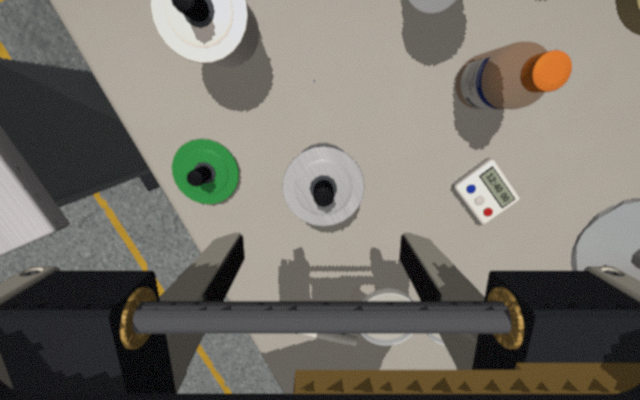

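View pics/side_b_c300_80.png

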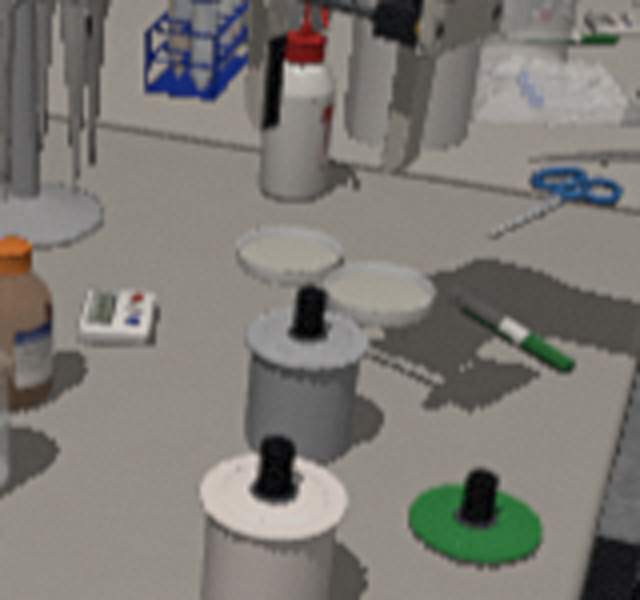

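```bash
python3 - <<'E'
from h import *
crop('wrist','b',273,135,100,100,6)
E
```

```text
(no output)
```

View pics/wrist_b_c273_135.png

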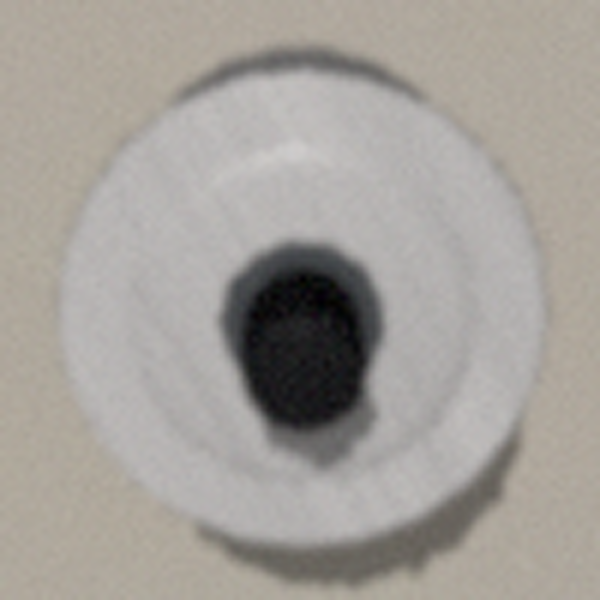

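```bash
python3 - <<'E'
from h import *
c=load('wrist','b')
print(ray(c,323.5,186.3,84),ray(c,324,196.3,118))
cc=ray(c,323.5,186.3,84)
print([ray(c,273+x/6,135+308/6,84)[:2] for x in (60,546)])
print(bot.sense()['ee_pos'],bot.sense()['orientation'])
E
```

```text
[ 519.61708737 -223.97758436   84.        ] [ 519.54894379 -224.58410282  118.        ]
[array([ 481.55166037, -207.75571984]), array([ 557.67913579, -240.27452023])]
[ 516.32254332 -218.51619102  218.27127392] [-8.99810081e+01  6.06067108e-02 -2.25194993e+01]
```

>>> servo_tool([
  [[0.003,-0.004,-0.013],[0,0,0]],
  [[0.003,-0.004,-0.026],[0,0,0]],
  [[0.003,-0.004,-0.039],[0,0,0]],
  [[0.003,-0.004,-0.052],[0,0,0]],
  [[0.003,-0.004,-0.065],[0,0,0]],
  [[0.003,-0.004,-0.078],[0,0,0]],
  [[0.003,-0.004,-0.078],[0,0,0]],
  [[0.003,-0.004,-0.078],[0,0,0]],
], fingers=0.07)

```text
time_s: 3.5
ee_pos: [519.4, -223.4, 140.3]
orientation: [-90.0, 0.0, -22.6]
force: [-0.3, -0.5, 0.2]
grip_width: 70.0
```

```bash
python3 - <<'E'
from h import *
for n in('wrist','side'):snap(n,'c')
s=bot.sense();print(s['ee_pos'],s['orientation'],s['force'])
crop('side','c',300,80,160,150,4)
c=load('wrist','c');print(proj(c,s['ee_pos']))
crop('wrist','c',220,130,200,150,4)
E
```

```text
[ 519.88426079 -223.50844665  141.05508919] [-8.99995402e+01 -4.49030913e-02 -2.25857510e+01] [ 0.08902414  0.58056504 -0.66214732]
(np.float64(321.46253773983926), np.float64(246.58779891566527))
```

View pics/wrist_c_c220_130.png

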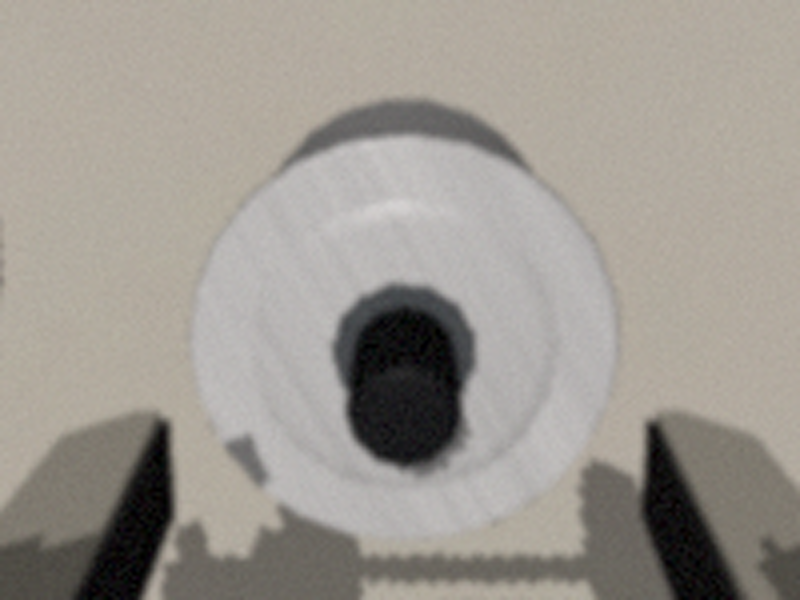

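View pics/side_c_c300_80.png

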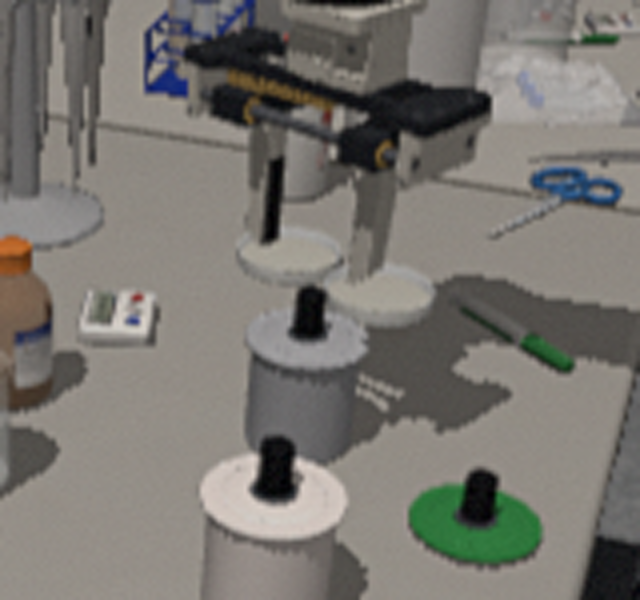

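```bash
python3 - <<'E'
from h import *
c=load('wrist','c');s=load('side','c')
print(ray(c,321.2,213.8,84)[:2],ray(c,321,233.8,118)[:2],proj(s,(519.5,-223.5,140.5)),proj(s,(519.5,-223.5,118)),ray(s,377.8,153,118))
E
```

```text
[ 519.83187377 -223.01074499] [ 518.93631031 -224.9369194 ] (np.float64(378.13940498676027), np.float64(144.36422611347373)) (np.float64(377.34585520383587), np.float64(152.09408426830186)) [ 516.87973331 -218.87024769  118.        ]
```

>>> servo_tool([
  [[0,0,-0.01],[0,0,0]],
  [[0,0,-0.02],[0,0,0]],
  [[0,0,-0.03],[0,0,0]],
  [[0,0,-0.038],[0,0,0]],
  [[0,0,-0.044],[0,0,0]],
  [[0,0,-0.048],[0,0,0]],
  [[0,0,-0.048],[0,0,0]],
  [[0,0,-0.048],[0,0,0]],
])

```text
time_s: 4.4
ee_pos: [519.6, -223.4, 92.7]
orientation: [-90.0, -0.0, -22.6]
force: [0.8, -0.5, 0.4]
grip_width: 70.1
```

```bash
python3 - <<'E'
from h import *
for n in('wrist','side'):snap(n,'d')
s=bot.sense();print(s['ee_pos'],s['force'])
crop('side','d',300,100,160,150,4)
crop('wrist','d',220,130,200,150,4)
E
```

```text
[ 519.8087663  -223.35778183   92.92933919] [ 0.27242769 -0.10046964 -0.61882757]
```

View pics/wrist_d_c220_130.png

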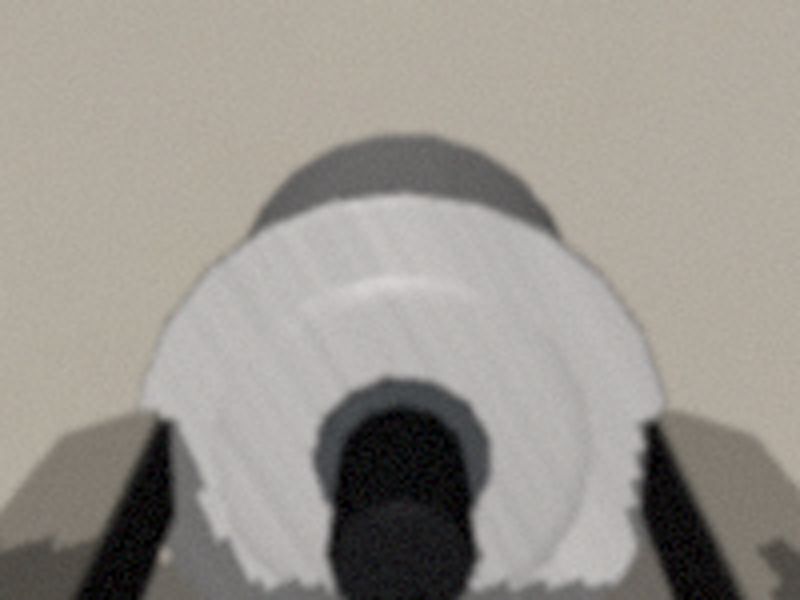

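View pics/side_d_c300_100.png

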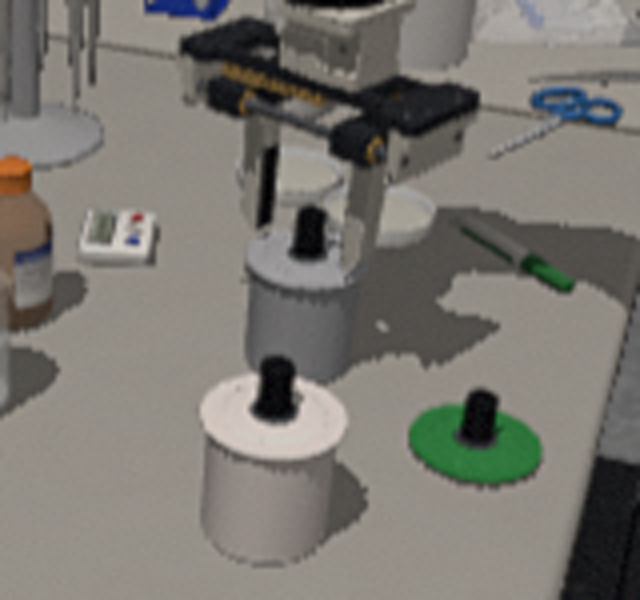

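>>> servo_tool([
  [[0,0,0],[0,0,0]],
  [[0,0,0],[0,0,0]],
  [[0,0,0],[0,0,0]],
  [[0,0,0],[0,0,0]],
  [[0,0,0],[0,0,0]],
  [[0,0,0],[0,0,0]],
  [[0,0,0],[0,0,0]],
  [[0,0,0],[0,0,0]],
], fingers=0.0)

```text
time_s: 5.3
ee_pos: [519.6, -223.2, 92.6]
orientation: [-90.0, 0.0, -22.6]
force: [0.7, -0.2, -0.5]
grip_width: 19.5
```

The jaws stopped at about 20 mm, so the knob is gripped. Now I'll lift straight up.

>>> servo_tool([
  [[0,0,0.003],[0,0,0]],
  [[0,0,0.007],[0,0,0]],
  [[0,0,0.012],[0,0,0]],
  [[0,0,0.018],[0,0,0]],
  [[0,0,0.025],[0,0,0]],
  [[0,0,0.033],[0,0,0]],
  [[0,0,0.042],[0,0,0]],
  [[0,0,0.05],[0,0,0]],
], fingers=0.0)

```text
time_s: 6.1
ee_pos: [519.7, -223.3, 143.6]
orientation: [-90.0, -0.0, -22.6]
force: [0.5, -0.6, -1.4]
grip_width: 19.4
```

```bash
python3 - <<'E'
from h import *
for n in('wrist','side'):snap(n,'e')
s=bot.sense();print(s['ee_pos'],s['force'],s['grip_width'])
crop('side','e',300,80,160,150,4)
E
```

```text
[ 520.18414593 -223.52244404  143.93085855] [-0.63590165  0.0942656  -1.77745576] 19.535016186271427
```

View pics/side_e_c300_80.png

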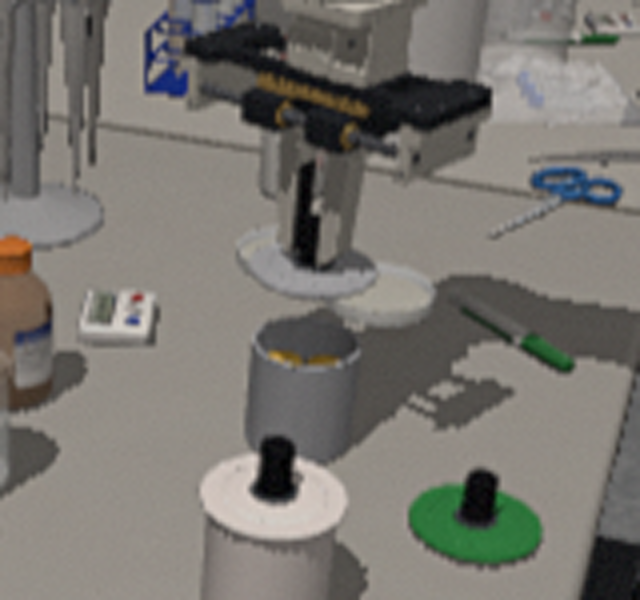

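View pics/wrist_e.png

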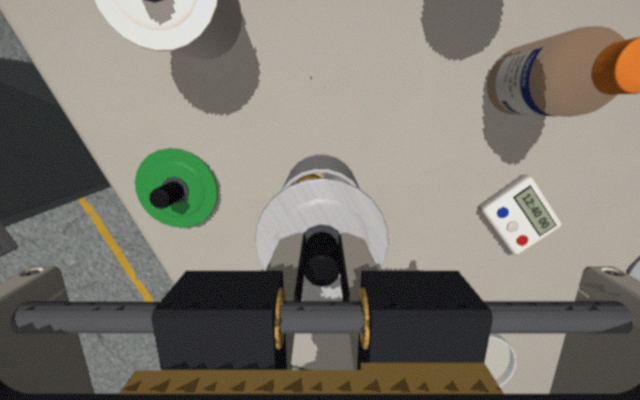

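>>> servo_tool([
  [[0,0,0.01],[0,0,0]],
  [[0,0,0.02],[0,0,0]],
  [[0,0,0.032],[0,0,0]],
  [[0,0,0.044],[0,0,0]],
  [[0,0.004,0.054],[0,0,0.01]],
  [[-0.001,0.014,0.06],[0,0,0.025]],
  [[-0.003,0.03,0.06],[0,0,0.055]],
  [[-0.005,0.05,0.06],[0,0,0.095]],
], fingers=0.0)

```text
time_s: 7.0
ee_pos: [514.2, -171.8, 202.5]
orientation: [-90.0, 0.0, -17.0]
force: [0.2, -0.2, -1.3]
grip_width: 19.1
```

>>> servo_tool([
  [[-0.003,0.028,0],[0,0,0.055]],
  [[-0.006,0.058,0],[0,0,0.11]],
  [[-0.009,0.088,0],[0,0,0.165]],
  [[-0.012,0.118,0],[0,0,0.22]],
  [[-0.015,0.148,0],[0,0,0.275]],
  [[-0.018,0.178,0],[0,0,0.33]],
  [[-0.021,0.208,0],[0,0,0.385]],
  [[-0.024,0.238,0],[0,0,0.44]],
], fingers=0.0)

```text
time_s: 7.8
ee_pos: [489.2, 67.2, 202.3]
orientation: [-90.0, 0.1, 8.4]
force: [0.5, -1.2, -1.5]
grip_width: 19.6
```

>>> servo_tool([
  [[-0.002,0.025,0],[0,0,0.055]],
  [[-0.004,0.048,0],[0,0,0.11]],
  [[-0.006,0.065,0],[0,0,0.165]],
  [[-0.007,0.078,0],[0,0,0.22]],
  [[-0.009,0.086,0],[0,0,0.26]],
  [[-0.01,0.09,0],[0,0,0.3]],
  [[-0.01,0.09,0],[0,0,0.3]],
  [[-0.01,0.09,0],[0,0,0.3]],
], fingers=0.0)

```text
time_s: 8.6
ee_pos: [480.7, 153.9, 202.6]
orientation: [-90.0, 0.0, 25.2]
force: [0.3, -0.5, -2.1]
grip_width: 19.0
```

```bash
python3 - <<'E'
from h import *
for n in('wrist','side'):snap(n,'f')
s=bot.sense();print(s['ee_pos'],s['orientation'],s['force'],s['grip_width'])
E
```

```text
[480.7765287  153.88550287 202.63648524] [-9.00183920e+01  4.76745114e-03  2.51634805e+01] [-0.1005349  -0.36484658 -1.97068289] 19.012862238795783
```

View pics/wrist_f.png

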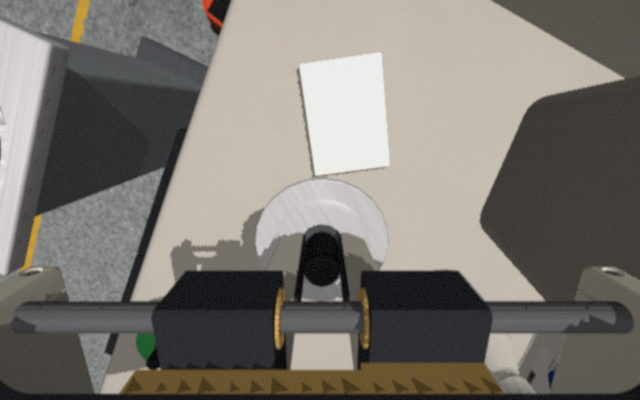

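View pics/side_f.png

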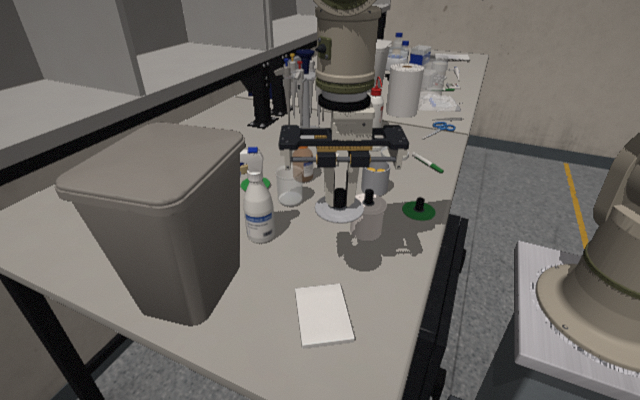

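Wrist view: all of the pad is visible, with corners near (300,64), (380,53), (389,166) and (315,175). The lid is level in the grip.

```bash
python3 - <<'E'
from h import *
crop('wrist','f',285,40,120,150,4)
c=load('wrist','f')
A=np.array([ray(c,u,v,12)[:2] for u,v in((300.5,64.5),(380,53),(388.5,165),(315,175))]);print(A,A.mean(0),[np.linalg.norm(A[i]-A[i-1]).round() for i in range(4)])
E
```

```text
[[408.23583706 256.16192765]
 [480.74384209 302.77701284]
 [547.50899942 199.99281324]
 [473.66758645 151.95235135]] [477.53906626 227.72102627] [np.float64(123.0), np.float64(86.0), np.float64(123.0), np.float64(88.0)]
```

View pics/wrist_f_c285_40.png

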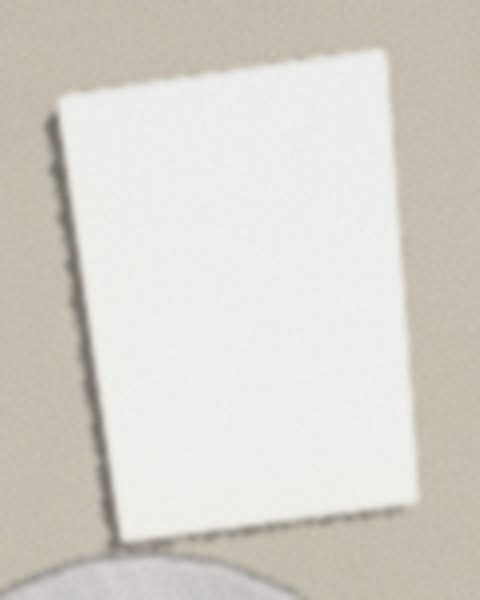

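>>> servo_tool([
  [[-0.001,0.012,0],[0,0,0]],
  [[-0.001,0.028,0],[0,0,0]],
  [[-0.002,0.044,0],[0,0,0]],
  [[-0.002,0.058,-0.01],[0,0,0]],
  [[-0.003,0.068,-0.03],[0,0,0]],
  [[-0.003,0.072,-0.055],[0,0,0]],
  [[-0.003,0.072,-0.08],[0,0,0]],
  [[-0.003,0.072,-0.1],[0,0,0]],
], fingers=0.0)

```text
time_s: 9.5
ee_pos: [476.9, 228.1, 100.5]
orientation: [-90.0, 0.1, 25.4]
force: [-0.6, -0.4, -1.2]
grip_width: 19.4
```

>>> servo_tool([
  [[0,0,-0.015],[0,0,0]],
  [[0,0,-0.028],[0,0,0]],
  [[0,0,-0.038],[0,0,0]],
  [[0,0,-0.046],[0,0,0]],
  [[0,0,-0.052],[0,0,0]],
  [[0,0,-0.056],[0,0,0]],
  [[0,0,-0.056],[0,0,0]],
  [[0,0,-0.056],[0,0,0]],
], fingers=0.0)

```text
time_s: 10.3
ee_pos: [477.8, 226.8, 46.9]
orientation: [-90.0, -0.0, 25.3]
force: [0.1, 0.1, -1.5]
grip_width: 19.1
```

```bash
python3 - <<'E'
from h import *
for n in('wrist','side'):snap(n,'g')
s=bot.sense();print(s['ee_pos'],s['orientation'],s['force'],s['grip_width'])
crop('side','g',240,200,150,150,4)
E
```

```text
[477.85948432 226.84817116  47.04521954] [-8.99979719e+01 -4.30394673e-02  2.52626275e+01] [ 0.22712319  0.08863746 -1.07249279] 19.449574008223703
```

View pics/side_g_c240_200.png

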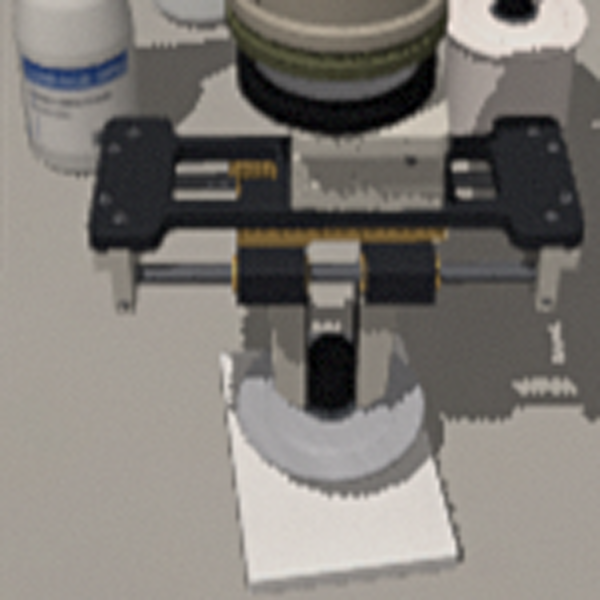

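View pics/wrist_g.png

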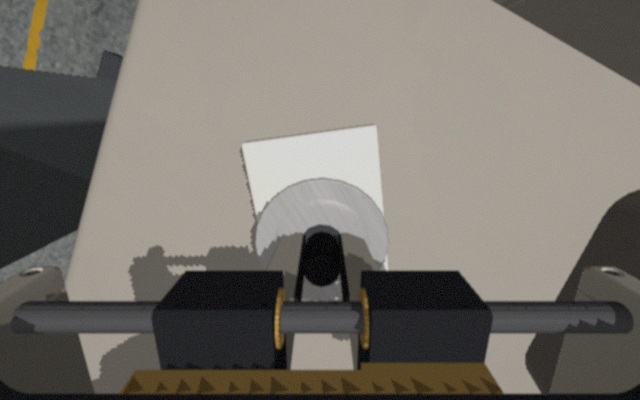

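```bash
python3 - <<'E'
from h import *
c=load('wrist','g');s=load('side','g')
a,b=[ray(c,*p,12)[:2] for p in((241,144),(376,125.5))]
d=(b-a)/np.linalg.norm(b-a);n=np.array([d[1],-d[0]]);print(a,b,np.linalg.norm(b-a),(a+b)/2+n*62.5)
print(ray(s,240+331/4,200+405/4,35)) # knob foot
Q=np.array([ray(s,240+x/4,200+y/4,12)[:2] for x,y in((250,580),(460,556))]);print(Q)
E
```

```text
[406.51874359 255.38662948] [481.15810923 303.65281009] 88.88565178834341 [477.7768206  227.03700454]
[478.06055363 226.36370046  35.        ]
[[479.43173419 305.65039239]
 [404.27562029 258.57943856]]
```

The pad centre measured again is (477.8, 227.0), and the TCP is at (477.9, 226.8). I'll lower the last 16 mm slowly.

>>> servo_tool([
  [[0,0,-0.003],[0,0,0]],
  [[0,0,-0.006],[0,0,0]],
  [[0,0,-0.009],[0,0,0]],
  [[0,0,-0.011],[0,0,0]],
  [[0,0,-0.013],[0,0,0]],
  [[0,0,-0.0145],[0,0,0]],
  [[0,0,-0.0155],[0,0,0]],
  [[0,0,-0.0155],[0,0,0]],
], fingers=0.0)

```text
time_s: 11.2
ee_pos: [477.6, 226.7, 31.0]
orientation: [-90.0, 0.0, 25.3]
force: [0.9, -0.2, -2.0]
grip_width: 19.6
```

>>> servo_tool([
  [[0,0,-0.0003],[0,0,0]],
  [[0,0,-0.0006],[0,0,0]],
  [[0,0,-0.0009],[0,0,0]],
  [[0,0,-0.0012],[0,0,0]],
  [[0,0,-0.0015],[0,0,0]],
  [[0,0,-0.0015],[0,0,0]],
  [[0,0,-0.0015],[0,0,0]],
  [[0,0,-0.0015],[0,0,0]],
], fingers=0.0)

```text
time_s: 12.0
ee_pos: [477.7, 226.8, 30.5]
orientation: [-90.0, -0.0, 25.3]
force: [-1.4, -0.1, 12.5]
grip_width: 19.5
```

```bash
python3 - <<'E'
from h import *
snap('side','h')
s=bot.sense();print(s['ee_pos'],s['orientation'],s['force'],s['grip_width'])
crop('side','h',240,230,150,150,4)
E
```

```text
[477.70519813 226.79581075  30.53589421] [-8.99834652e+01 -4.35581602e-02  2.52616052e+01] [-1.8969701  -0.70893655 12.66888979] 19.345919541632163
```

View pics/side_h_c240_230.png

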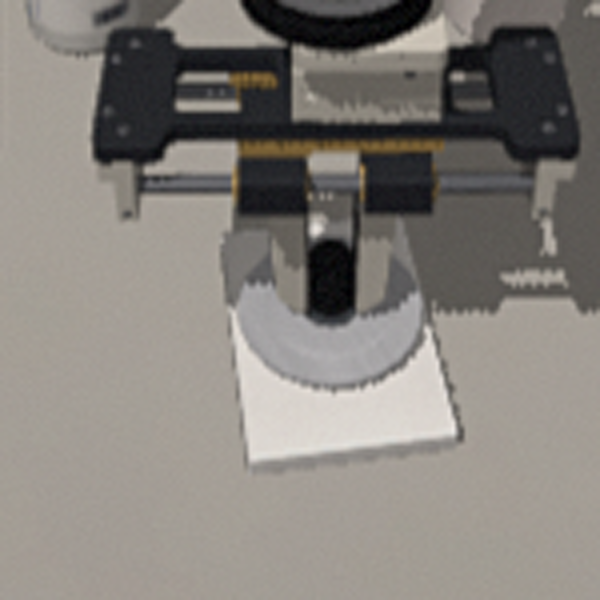

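The lid is in contact at TCP z 30.5 mm, where 30.6 was expected. I'll relax slightly, then open.

>>> servo_tool([
  [[0,0,0.0005],[0,0,0]],
  [[0,0,0.001],[0,0,0]],
  [[0,0,0.001],[0,0,0]],
  [[0,0,0.001],[0,0,0]],
  [[0,0,0.001],[0,0,0]],
  [[0,0,0.001],[0,0,0]],
  [[0,0,0.001],[0,0,0]],
  [[0,0,0.001],[0,0,0]],
])

```text
time_s: 12.85
ee_pos: [477.6, 226.8, 30.6]
orientation: [-90.0, -0.0, 25.3]
force: [0.0, 0.6, -0.3]
grip_width: 19.4
```

>>> servo_tool([
  [[0,0,0],[0,0,0]],
  [[0,0,0],[0,0,0]],
  [[0,0,0],[0,0,0]],
  [[0,0,0],[0,0,0]],
  [[0,0,0],[0,0,0]],
  [[0,0,0],[0,0,0]],
  [[0,0,0],[0,0,0]],
  [[0,0,0],[0,0,0]],
], fingers=0.06)

```text
time_s: 13.65
ee_pos: [477.6, 226.7, 30.6]
orientation: [-90.0, 0.0, 25.3]
force: [0.2, -0.2, 0.1]
grip_width: 59.7
```

Both jaws opened. Now straight up, slowly at first.

>>> servo_tool([
  [[0,0,0.004],[0,0,0]],
  [[0,0,0.01],[0,0,0]],
  [[0,0,0.02],[0,0,0]],
  [[0,0,0.035],[0,0,0]],
  [[0,0,0.06],[0,0,0]],
  [[0,0,0.09],[0,0,0]],
  [[0,0,0.12],[0,0,0]],
  [[0,0,0.14],[0,0,0]],
])

```text
time_s: 14.45
ee_pos: [478.0, 226.8, 173.5]
orientation: [-90.0, -0.1, 25.3]
force: [0.4, -0.5, 0.0]
grip_width: 60.0
```

```bash
python3 - <<'E'
from h import *
for n in('wrist','side','top'):snap(n,'i')
s=bot.sense();print(s['ee_pos'],s['force'],s['time_s'])
crop('side','i',280,140,170,220,2.7)
E
```

```text
[478.11677445 227.16259388 172.41473682] [-0.72531376 -0.46291342 -0.05870352] 14.6
```

View pics/side_i_c280_140.png

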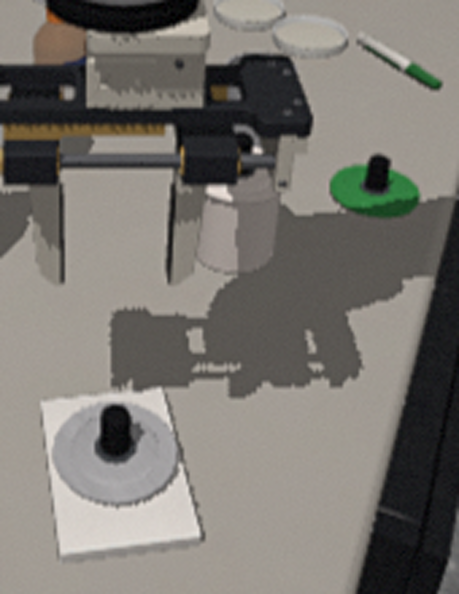

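View pics/wrist_i.png

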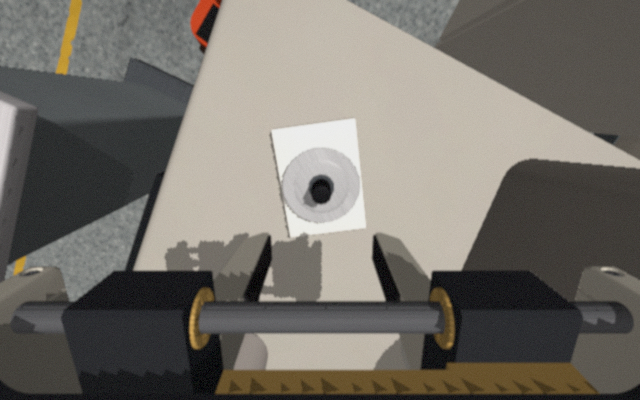

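View pics/top_i.png

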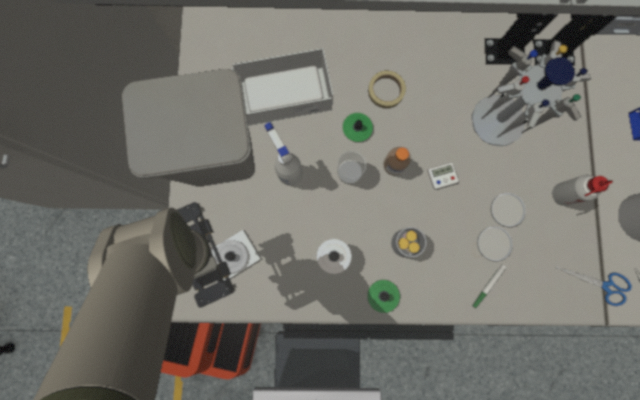

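```bash
python3 - <<'E'
from h import *
w=load('wrist','i');s=load('side','i');t=load('top','i')
A=np.array([ray(w,u,v,12)[:2] for u,v in((271.5,130),(355,119),(366,228),(289,238))]);print(A.mean(0),ray(w,320,185.5,22)[:2])
print(ray(s,280+116/2.7,140+452/2.7,22)[:2], ray(t,409,243,80)[:2])
print(bot.sense()['joint_vel']);bot.hand_in()
E
```

```text
[477.77479068 227.03829751] [478.0380217  225.07424527]
[476.42436968 228.77180804] [ 514.09601184 -220.21699625]
[ 0.40694029  2.16444529 -0.94026304  1.35749508 -0.45227683 -1.15037695
  0.22576317]
the job is handed in; nothing more can be done
```

I lifted the steel lid straight up by its black knob and set it down knob up on the foam pad. I then let go, backed the hand well clear and handed the job in at about 14.6 s; the hand-in gave no verdict.

**Lid:** In the last pictures it lies flat on the pad. The wrist camera puts its centre about 2 mm from the pad's centre: (478.0, 225.1) against (477.8, 227.0). I lowered it until the tool felt contact at 12.5 N, 30.5 mm up where 30.6 mm was expected. I judged its level by eye and did not measure the tilt.

**Steel jar:** It stands upright with its vials inside. A rough top-view reading put it at (514, -220), within about 6 mm of its start. That is about the camera error, so I see no sign that it moved.

**White jar and green lids:** In the top view the white jar still has its lid on, and it and the green lids show no visible movement.

**Disagreement:** The side camera read y about 5 mm higher than the top camera and the robot. I relied on the wrist camera, which agreed with the finger positions.

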